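# Swap the desk tools into their own colour-coded trays

## Robot

A 6-joint arm with a two-finger parallel gripper is mounted at the origin on the work surface; the furniture and walls round the work are solid. World frame = base frame: x ahead of the robot, y to its left, z up, the work surface at z = 0. Lengths are in mm, angles in degrees, forces in N, time in s.
With the tool pointing down it reaches from about 350 to 850 mm from the base axis. Payload 8.1 kg.
Tool frame: the origin (TCP) lies at the very end of the fingers, on their centre line; the grasp point (between the pads) lies r.tcp_to_grasp behind it (r.tcp_to_grasp is the distance from the TCP to the grasp point, in mm); z points along the fingers, y is the line along which they close (so a half turn about z gives the same grasp; the last joint's range is limited). The gripper opens to 85 mm and grips with 20 to 120 N. Pads are 22 mm wide; open, the fingers measure 114 mm over their backs; the gripper's body (76 mm by 85 mm) begins 54 mm behind the grasp point. The pads swing forward as they close: fully open they stand 13 mm farther back than shut.
Start: joints at [-69.695, 7.471, 85.268, -0, 87.261, -4.893], TCP at [255.475, -542.898, 231.292] pointing down, gripper open.
Joint ranges: [-169.43, 169.43], [-51.17, 129.36], [1.28, 143.12], [-76.62, 256.62], [0, 156.53], [-152.29, 152.29]. Speed limits (degrees/s): [136.94, 136.94, 159.86, 180, 180, 180].

## Interface

Orientations are given as [roll, pitch, yaw] about the fixed x, y, z axes, in that order (R = Rz(yaw) Ry(pitch) Rx(roll)).
In Python, from bench import sense, viewer, order, r gives the robot as it stands.
- The arm moves only by the tool carry_out, never from a script. Its argument "increments" is one flat list of numbers, 7 for each row, row after row: the shift along the tool's x, y, z as a fraction of full scale, then the turn, a rotation vector about the tool's x, y, z as a fraction of full scale, then the opening, from -1 (shut) to 1 (fully open). A call has exactly 10 rows; each row is the pose to reach, as a shift and turn from the pose commanded when the call began, along the tool's axes at that moment, turning the shorter way round; what a row does not reach only later rows make up. Full scale, the value 1, is 400 mm for a shift and 2 pi rad for a turn. A row lasts 1/8 s, in which the tool goes at most 62.5 mm and 10.7 degrees, less where a joint would pass 70% of its speed; a pose out of reach is approached as far as the arm can. A call with a number of a shift or a turn outside -1 to 1 is refused whole. A call with a gripper value outside its range is refused whole. The fingers move at their own pace and stop on an object; "force" is the grip in N (left out, the last holds). Time passes only in rows, so rows that repeat a pose let the fingers close, or fill a call up. It gives the time, the measured TCP pose, the force, the opening and the grip force at its end, in the units of the state.
- sense(): the state, without advancing time (a new reading comes with each control period).
- viewer.snapshot(name): name is "scene" or "top" or "wrist"; returns the picture (480x640x3 uint8, red, green, blue); there is no depth.
- viewer.get_calibration(name): a dict with "fx", "fy", "cx", "cy" (pixels), "R" (3x3) and "t" (3): a world point X has camera coordinates R X + t. Camera axes: x right, y down, z forward; pixel columns grow to the right and rows downward; lengths in mm; the calibration is good to about 2 mm. A picture is of the moment at which its call begins: read the wrist's pose just before it. get_calibration takes no time and is no camera call; for the wrist camera it gives the pose at the moment of the call.
- order.hand_in(): hands the job in; it is judged then, once.
The state is a dict: "time": time; "joint_pos": joint angles; "qd": joint speeds; "joint_efforts": joint torques, N m; "tool_pos": TCP position; "tcp_rot": TCP orientation; "ft_force": force on the tool from outside, world axes, zero at the start; "wrist_torque": the same for the moment, N m; "finger_gap": finger opening in mm; "grip_force": force on a finger pad.
Only numpy, scipy, OpenCV 4.12 (cv2) and the standard library are available. Lean on these libraries where they do the work, as an engineer would, in place of code of your own. Each camera call takes 0.05 s, during which the arm holds its last target. There are 200 camera calls.

## Task

The three stamps and the glue stick have all been put back in each other's trays. Swap them round so that each stands upright in the middle of the tray of its own colour (stamps by their handle, glue stick by its blue cap), one thing to a tray, parking things on the empty cork mat or another free bit of desk on the way. Do not tip any of them over, and leave the white mug where it stands.

Things in the scene. Friction and masses are not known exactly. Their poses are not given: they have to be found in the camera images.
- red_stamp: hand stamp with a dark red turned handle on a wooden block 25 mm (own x) x 46 mm (own y) x 18 mm high, 70 mm high in all, handle bulb about 24 mm across, 60 g; origin at the centre of its underside, z up along the handle. Grip the handle's bulb 48 to 62 mm above the origin, from above, any yaw (the bulb is round).
- black_stamp: hand stamp with a black turned handle on a wooden block 25 mm (own x) x 58 mm (own y) x 18 mm high, 70 mm high in all, handle bulb about 24 mm across, 60 g; origin at the centre of its underside, z up along the handle. Grip the handle's bulb 48 to 62 mm above the origin, from above, any yaw (the bulb is round).
- green_stamp: hand stamp with a green handle on a wooden block 25 mm (own x) x 46 mm (own y) x 18 mm high, 70 mm high in all, handle bulb 25 mm across, 60 g; origin at the centre of its underside, z up along the handle. Grip the handle's bulb 48 to 62 mm above the origin, from above, any yaw (the bulb is round).
- glue_stick: upright glue stick, cream body with a blue cap (the cap does not come off), 26 mm across, 86 mm high, 35 g; origin at the centre of its underside, z up. Grip round it from above, 45 to 70 mm above the origin, any yaw.
- tray_red: red square open tray, fixed to the desk, 92x92 mm outside, 84 mm inside, rim 11 mm high (13 at the rolled lip); origin at the centre of its underside on the desk, z up; inner floor 5 mm above the origin. Home of the red stamp; at the start it holds another thing.
- tray_blue: blue square open tray, fixed to the desk, 92x92 mm outside, 84 mm inside, rim 11 mm high (13 at the rolled lip); origin at the centre of its underside on the desk, z up; inner floor 5 mm above the origin. Home of the glue stick; at the start it holds another thing.
- tray_black: black square open tray, fixed to the desk, 92x92 mm outside, 84 mm inside, rim 11 mm high (13 at the rolled lip); origin at the centre of its underside on the desk, z up; inner floor 5 mm above the origin. Home of the black stamp; at the start it holds another thing.
- tray_green: green square open tray, fixed to the desk, 92x92 mm outside, 84 mm inside, rim 11 mm high (13 at the rolled lip); origin at the centre of its underside on the desk, z up; inner floor 5 mm above the origin. Home of the green stamp; at the start it holds another thing.
- cork_mat: round cork mat, fixed, 90 mm across, 4 mm thick, empty at the start: a free spot to park a thing on; origin at the centre of its underside.
- white_mug: white mug, loose, 81 mm across, 116 mm with its handle, 94 mm high, standing among the trays; origin on the desk at the middle of its whole length (the round body's centre is 17 mm from it towards own +y, the handle lies to own -y). Leave it alone.
Mind the look-alikes: they are no part of the job. Of the things that look like the glue_stick, the smallest one is meant.

How it is judged:
By the outcome, as a careful person would: the job done as asked, in the order asked, and still so for the second after the job is handed in, with the robot touching nothing.
It also fails if it takes over 134 s, if anything falls off the work surface, if the arm or the gripper's body presses on something with over 40 N, if the wrist force passes 120 N, or if a joint passes its speed limit or range.

## Working session

There is one attempt and no reset: what is moved stays moved. The work goes in short steps, Python scripts to look and compute and a tool call to move; the robot and the scene stay as the last step left them, time stands still between calls to the robot, and variables do not carry over. Pictures are saved under pics/ and viewed, at most 14 in all, crops included, and the job is handed in when it is done.

Besides the shell and the picture viewer there is one more tool, called after "Request:" as a command line: name --argument value ..., lists and objects as JSON in quotes. carry_out: Moves the arm, as the interface text tells. Its arguments: {"type":"object","properties":{"increments":{"type":"array"},"force":{"type":"number"}},"required":["increments"]}

```bash
mkdir -p pics
python3 - <<'E'
from bench import sense, viewer, order, r
import cv2
for n in ("top","scene"):
    cv2.imwrite(f"pics/{n}0.png",viewer.snapshot(n)[...,::-1])
    c=viewer.get_calibration(n); print(n,c)
s=sense();print(s, r.tcp_to_grasp)
E
```

```text
top {'fx': 455.3168286043881, 'fy': 455.3168286043881, 'cx': 319.60946184213986, 'cy': 244.4926770064045, 'R': array([[-0.01913377, -0.99936064, -0.03020294],
       [-0.98449696,  0.02409995, -0.17373811],
       [ 0.17435492,  0.02641044, -0.98432863]]), 't': array([ -2.55298168, 484.77498869, 883.59219934])}
scene {'fx': 444.87589260351984, 'fy': 444.87589260351984, 'cx': 316.8581725601955, 'cy': 237.0787171223257, 'R': array([[-0.81566679, -0.57827661,  0.01684755],
       [-0.44424707,  0.60743045, -0.65853837],
       [ 0.37058362, -0.54463236, -0.75235854]]), 't': array([373.51720529, 247.56841516, 902.73180245])}
{'time': 0.1, 'joint_pos': array([-6.96927377e+01,  7.51100202e+00,  8.53238042e+01,  6.57951831e-04,
        8.72636855e+01, -4.89198487e+00]), 'qd': array([-0.04826203, -0.08843868, -0.08702017, -0.01610111, -0.04898587,
       -0.05225088]), 'joint_efforts': array([ 1.47664043e-03, -5.70951068e+01, -5.01942408e+01, -1.70238691e-04,
        8.16840300e-03, -7.01704789e-05]), 'tool_pos': array([ 255.31609707, -542.40101667,  230.33972302]), 'tcp_rot': array([-1.79901923e+02, -9.05388199e-03,  2.51992075e+01]), 'ft_force': array([ 0.11153522, -0.6903904 , -0.96922203]), 'wrist_torque': array([-3.66689465e-02,  2.45192891e-03, -4.01739341e-05]), 'grip_force': 0.0, 'finger_gap': 85.28066732455962} 18.700000000000003
```

View pics/top0.png

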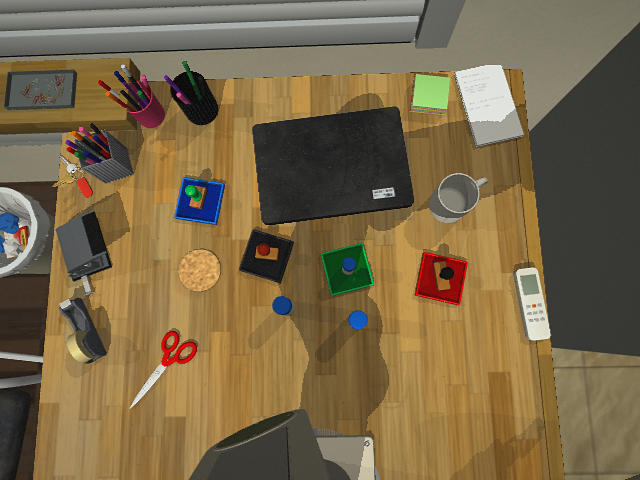

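View pics/scene0.png

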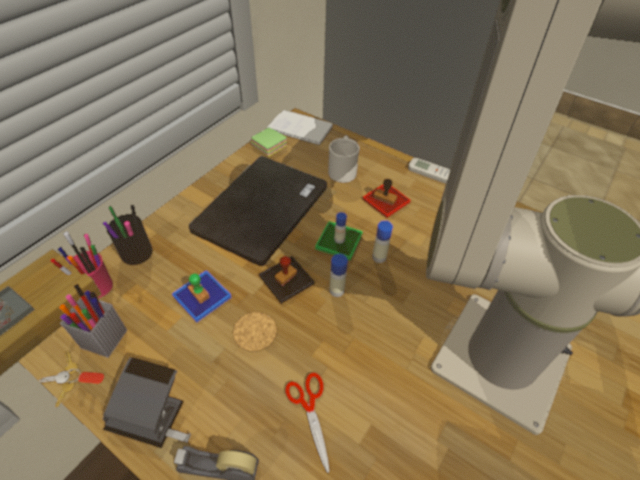

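```bash
cat > h.py <<'E'
import numpy as np, cv2
from bench import sense, viewer, order, r
def cast(n,uv,z,c=None):
    c=c or viewer.get_calibration(n)
    d=c["R"].T@np.array([(uv[0]-c["cx"])/c["fx"],(uv[1]-c["cy"])/c["fy"],1]); o=-c["R"].T@c["t"]
    return (o+d*(z-o[2])/d[2]).round(1)
def mask(img,lo,hi,roi):
    h=cv2.cvtColor(img,cv2.COLOR_RGB2HSV); m=np.zeros(h.shape[:2],np.uint8)
    x0,y0,x1,y1=roi; m[y0:y1,x0:x1]=cv2.inRange(h,np.array(lo),np.array(hi))[y0:y1,x0:x1]
    return m
def blob(img,lo,hi,roi):
    cs,_=cv2.findContours(mask(img,lo,hi,roi),cv2.RETR_EXTERNAL,cv2.CHAIN_APPROX_NONE)
    c=max(cs,key=cv2.contourArea); return c,cv2.minAreaRect(c),cv2.minEnclosingCircle(c)
E
python3 - <<'E'
from h import *
t=cv2.imread("pics/top0.png")[...,::-1].copy(); s=cv2.imread("pics/scene0.png")[...,::-1].copy()
def show(k,b,z,n="top"):
    c,rc,ci=b; print(k,np.round(rc[0],1),np.round(rc[1],1),round(rc[2]),"area",cv2.contourArea(c),"circ",np.round(ci[0],1),round(ci[1],1),"->",cast(n,rc[0],z))
B=[105,120,50],[128,255,255]
show("trayblue",blob(t,*B,(165,165,235,235)),6)
show("traygreen",blob(t,[50,120,25],[80,255,255],(310,230,385,305)),6)
show("trayred",blob(t,[0,200,60],[4,255,255],(405,240,475,315)),6)
show("trayblack",blob(t,[0,0,0],[180,255,60],(232,222,300,290)),6)
show("cork",blob(t,[5,60,130],[20,150,255],(170,240,228,298)),4)
show("greenbulb",blob(t,[45,120,25],[80,255,255],(165,165,235,235)),62)
show("redbulb",blob(t,[0,190,50],[6,255,255],(245,235,290,275)),62)
show("blackbulb",blob(t,[0,0,0],[180,255,45],(425,258,465,296)),62)
show("cap",blob(t,*B,(330,245,370,285)),91)
show("dec1",blob(t,*B,(265,290,300,325)),91)
show("dec2",blob(t,*B,(340,300,375,335)),91)
for k,roi in dict(cap=(325,205,355,235),dec1=(325,250,355,280),dec2=(370,215,400,245)).items(): show(k,blob(s,*B,roi),80,"scene")
a=cv2.resize(t[170:340,160:480],(800,425),interpolation=cv2.INTER_CUBIC); cv2.imwrite("pics/c1.png",a[...,::-1])
a=cv2.resize(s[160:320,160:420],(800,492),interpolation=cv2.INTER_CUBIC); cv2.imwrite("pics/c2.png",a[...,::-1])
E
```

```text
trayblue [199.1 200.5] [43.5 43.7] 11 area 1747.5 circ [199. 200.] 29.7 -> [594.3 247.5   6. ]
traygreen [346.9 268.8] [44.  44.5] 75 area 1864.0 circ [346.7 269.1] 30.3 -> [438.  -68.2   6. ]
trayred [441.4 278.2] [45.5 44.9] 11 area 1878.5 circ [442. 278.] 31.1 -> [ 414.1 -263.     6. ]
trayblack [266.2 255.4] [43.6 44.3] 18 area 1792.5 circ [266.  255.5] 30.2 -> [470.4 101.2   6. ]
cork [198.5 268.5] [57. 57.] 90 area 2813.5 circ [198.5 268.5] 40.3 -> [446.1 245.3   4. ]
greenbulb [193.  192.5] [17.7 10.6] 45 area 151.0 circ [193.  192.5] 9.2 -> [595.6 243.7  62. ]
redbulb [263.  248.8] [10.8 11.1] 18 area 89.0 circ [263.2 248.9] 5.9 -> [475.1  99.3  62. ]
blackbulb [446.8 272.6] [12.6 12. ] 18 area 114.0 circ [446.2 272.9] 6.9 -> [ 419.4 -260.9   62. ]
cap [349.  264.5] [13. 12.] 90 area 124.5 circ [348.7 264.2] 6.8 -> [435.9 -69.7  91. ]
dec1 [282. 305.] [18. 18.] 90 area 253.5 circ [282. 305.] 9.5 -> [361.9  58.7  91. ]
dec2 [357.5 319.5] [17. 17.] 90 area 244.5 circ [357.5 319.5] 9.3 -> [332.1 -82.4  91. ]
cap [341.5 219. ] [10.  7.] 90 area 45.0 circ [340.5 218.7] 5.3 -> [438.4 -70.   80. ]
dec1 [339.  263.5] [19. 14.] 90 area 171.0 circ [338.5 263.5] 9.6 -> [370.4  43.5  80. ]
dec2 [385. 230.] [16. 12.] 90 area 147.5 circ [384.1 230. ] 8.5 -> [ 338.5 -100.1   80. ]
```

View pics/c1.png

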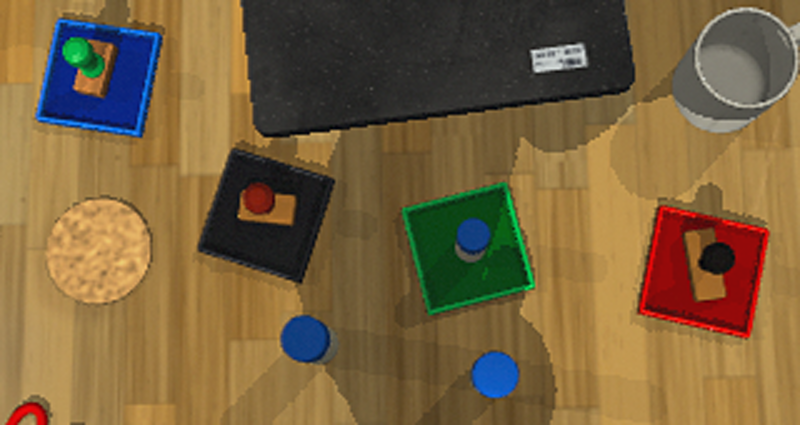

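View pics/c2.png

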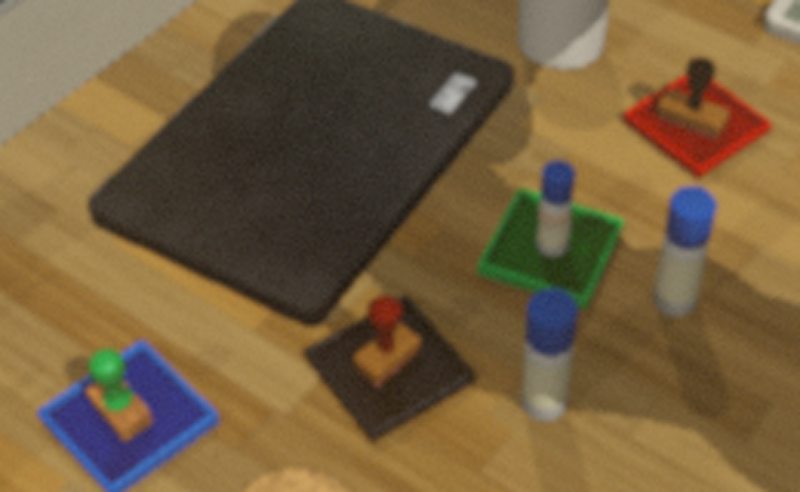

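Seen so far: the blue tray at top-view pixel (199,200) holds the green stamp, and the black tray (266,255) holds the red stamp. The green tray (347,269) holds a glue stick, and the red tray (441,278) holds the black stamp. The cork mat is at about (199,270).

There are three possible glue sticks: (349,264) is 13 px wide, while (282,305) at 18 px and (358,320) at 17 px stand loose on the desk. The one in the green tray is clearly the smallest in both crops, so it is the one meant. I'll move above it now.

Request:
carry_out --increments '[0.912,-0.878,0,0,0,0.07,1,0.912,-0.878,0,0,0,0.07,1,0.912,-0.878,0,0,0,0.07,1,0.912,-0.878,0,0,0,0.07,1,0.912,-0.878,0,0,0,0.07,1,0.912,-0.878,0,0,0,0.07,1,0.912,-0.878,0,0,0,0.07,1,0.912,-0.878,0,0,0,0.07,1,0.912,-0.878,0,0,0,0.07,1,0.912,-0.878,0,0,0,0.07,1]' --force 30

```text
time: 1.35
tool_pos: [435.8, -69.7, 231.0]
tcp_rot: [180.0, 0.0, 0.1]
ft_force: [-0.5, -0.3, 0.1]
finger_gap: 85.5
grip_force: 0.0
```

Request:
carry_out --increments '[0,0,0.15,0,0,0,1,0,0,0.3,0,0,0,1,0,0,0.4,0,0,0,1,0,0,0.47,0,0,0,1,0,0,0.47,0,0,0,1,0,0,0.47,0,0,0,-1,0,0,0.47,0,0,0,-1,0,0,0.47,0,0,0,-1,0,0,0.47,0,0,0,-1,0,0,0.47,0,0,0,-1]' --force 30

```text
time: 2.6
tool_pos: [437.0, -69.9, 44.3]
tcp_rot: [180.0, -0.1, 0.0]
ft_force: [-0.8, 0.9, 6.0]
finger_gap: 24.9
grip_force: 29.2
```

Request:
carry_out --increments '[0,0,-0.13,0,0,0,-1,0,0,-0.26,0,0,0,-1,0,0,-0.35,0,0,0,-1,0.01,-0.12,-0.35,0,0,0,-1,0.01,-0.24,-0.35,0,0,0,-1,0.02,-0.37,-0.35,0,0,0,-1,0.02,-0.5,-0.35,0,0,0,-1,0.02,-0.63,-0.35,0,0,0,-1,0.02,-0.73,-0.35,0,0,0,-1,0.02,-0.78,-0.35,0,0,0,-1]'

```text
time: 3.85
tool_pos: [443.5, 244.1, 183.1]
tcp_rot: [180.0, 0.0, 0.1]
ft_force: [0.1, -0.8, -0.5]
finger_gap: 24.7
grip_force: 29.6
```

Request:
carry_out --increments '[0,0,0.12,0,0,0,-1,0,0,0.24,0,0,0,-1,0,0,0.32,0,0,0,-1,0,0,0.34,0,0,0,-1,0,0,0.35,0,0,0,-1,0,0,0.35,0,0,0,-1,0,0,0.35,0,0,0,-1,0,0,0.35,0,0,0,1,0,0,0.35,0,0,0,1,0,0,0.35,0,0,0,1]'

```text
time: 5.1
tool_pos: [444.1, 242.2, 43.5]
tcp_rot: [-180.0, -0.0, -0.0]
ft_force: [0.6, -0.1, 1.0]
finger_gap: 77.5
grip_force: 0.0
```

Request:
carry_out --increments '[0,0,-0.13,0,0,0,1,0,0,-0.26,0,0,0,1,0,0,-0.39,0,0,0,1,0.13,-0.015,-0.39,0,0,0,1,0.26,-0.015,-0.39,0,0,0,1,0.39,-0.015,-0.39,0,0,0,1,0.39,-0.015,-0.39,0,0,0,1,0.39,-0.015,-0.39,0,0,0,1,0.39,-0.015,-0.39,0,0,0,1,0.39,-0.015,-0.39,0,0,0,1]'

```text
time: 6.35
tool_pos: [599.5, 248.6, 200.4]
tcp_rot: [-180.0, -0.1, 0.0]
ft_force: [-0.9, 0.3, 0.8]
finger_gap: 85.5
grip_force: 0.0
```

Run:
```python
from h import *
c=viewer.get_calibration("wrist"); w=viewer.snapshot("wrist"); np.save("w1.npy",w)
s=viewer.snapshot("scene")
cv2.imwrite("pics/w1.png",w[...,::-1])
a=cv2.resize(s[150:350,150:420],(800,592)); cv2.imwrite("pics/s1.png",a[...,::-1])
print(-c["R"].T@c["t"], sense()["tool_pos"])
t=cv2.imread("pics/top0.png")[...,::-1]
m=blob(t.copy(),[45,120,90],[80,255,255],(180,180,200,198)); print(m[1],m[2],cast("top",(190.4,190.4),63))
```

```text
[669.49401966 248.13222642 341.67435762] [599.67759013 248.47978053 200.17799852]
((190.18902587890625, 191.2012176513672), (12.81005859375, 10.270133018493652), 83.6598129272461) ((191.39999389648438, 191.39999389648438), 7.2471771240234375) [599.9 248.9  63. ]
```

View pics/w1.png

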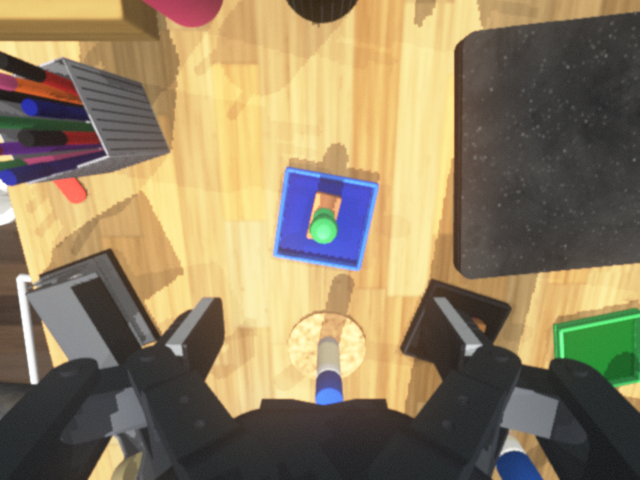

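View pics/s1.png

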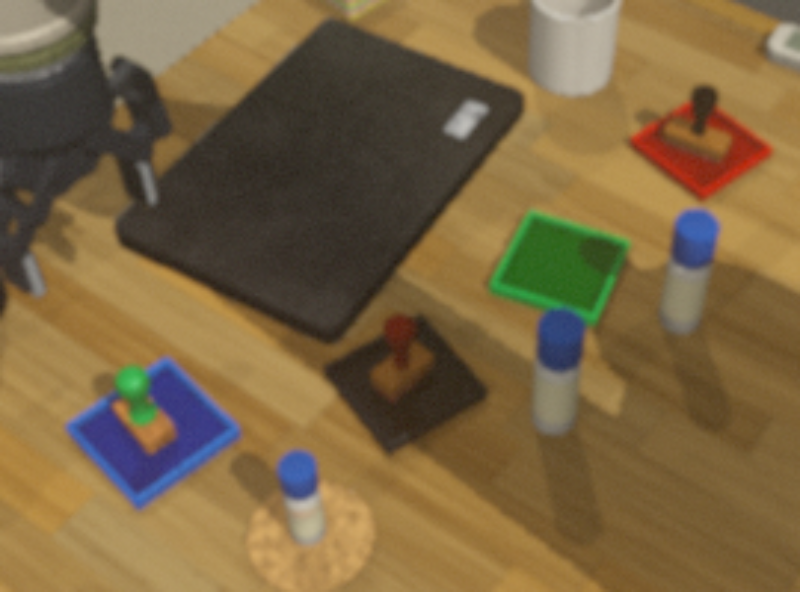

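The glue stick stands upright on the cork: wrist pixel about (328,370), scene crop (300,500). The green bulb is at wrist (324,226), inside the blue tray at about (326,219). Next I'll refine both from the wrist view.

Run:
```python
from h import *
w=np.load("w1.npy")
m=blob(w,[45,120,60],[80,255,255],(290,195,360,250)); print(m[1],m[2],cast("wrist",m[1][0],60),cast("wrist",m[2][0],60))
m=blob(w,[105,120,40],[128,255,255],(265,155,390,280)); print(m[1],cast("wrist",m[1][0],6), cast("wrist",m[1][0],12))
m=blob(w,[50,120,25],[80,255,255],(540,295,640,400)); print(m[1])
```

```text
((323.5, 229.5), (25.0, 25.0), 90.0) ((323.5719909667969, 229.82000732421875), 13.308439254760742) [598.  247.9  60. ] [597.7 247.9  60. ]
((324.526611328125, 218.72201538085938), (92.8669204711914, 88.88324737548828), 9.865806579589844) [595.5 246.9   6. ] [596.9 246.9  12. ]
((596.5, 347.5), (77.0, 85.0), 90.0)
```

Request:
carry_out --increments '[-0.003,0.002,0.12,0,0,0,1,-0.003,0.002,0.24,0,0,0,1,-0.003,0.002,0.34,0,0,0,1,-0.003,0.002,0.395,0,0,0,1,-0.003,0.002,0.395,0,0,0,1,-0.003,0.002,0.395,0,0,0,-1,-0.003,0.002,0.395,0,0,0,-1,-0.003,0.002,0.395,0,0,0,-1,-0.003,0.002,0.395,0,0,0,-1,-0.003,0.002,0.395,0,0,0,-1]' --force 40

```text
time: 7.7
tool_pos: [599.7, 247.8, 42.5]
tcp_rot: [-180.0, -0.1, -0.0]
ft_force: [-0.2, -0.1, 5.0]
finger_gap: 23.7
grip_force: 39.2
```

Request:
carry_out --increments '[0,0,-0.12,0,0,0,-1,0,0,-0.25,0,0,0,-1,0,0,-0.35,0,0,0,-1,-0.05,0.09,-0.35,0,0,0,-1,-0.11,0.22,-0.35,0,0,0,-1,-0.18,0.35,-0.35,0,0,0,-1,-0.25,0.49,-0.35,0,0,0,-1,-0.32,0.63,-0.35,0,0,0,-1,-0.38,0.74,-0.35,0,0,0,-1,-0.402,0.791,-0.35,0,0,0,-1]'

```text
time: 8.95
tool_pos: [436.5, -71.0, 181.1]
tcp_rot: [180.0, 0.0, -0.1]
ft_force: [0.1, -1.1, -0.6]
finger_gap: 23.3
grip_force: 39.4
```

Run:
```python
from h import *
w=viewer.snapshot("wrist"); np.save("w2.npy",w); cv2.imwrite("pics/w2.png",w[...,::-1]); print(sense()["tool_pos"],sense()["finger_gap"])
```

```text
[436.20106518 -72.30786784 181.10074221] 23.379029333126695
```

View pics/w2.png

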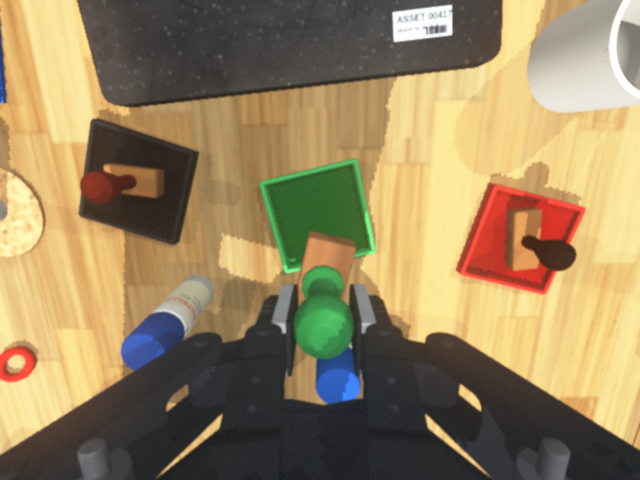

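The green tray is empty and its corners are visible at about (261,185), (356,159), (375,253) and (287,272). The green stamp hangs straight in the gripper at (322,320). I'll measure the three visible trays and the bulbs now that the arm has settled.

Run:
```python
from h import *
print(sense()["tool_pos"]); viewer.snapshot("wrist"); w=viewer.snapshot("wrist"); np.save("w2.npy",w); print(sense()["tool_pos"])
h=cv2.cvtColor(w,cv2.COLOR_RGB2HSV)
def tray(k,lo,hi,roi):
    c,rc,ci=blob(w,lo,hi,roi); hu=cv2.convexHull(c); q=cv2.approxPolyN(hu,4)[0] if hasattr(cv2,"approxPolyN") else cv2.boxPoints(rc)
    print(k,q.tolist(),"centre z12",np.mean([cast("wrist",p,12) for p in q],0).round(1),"z6",np.mean([cast("wrist",p,6) for p in q],0).round(1), "box z6",cast("wrist",rc[0],6))
tray("green",[50,120,25],[80,255,255],(250,150,390,262))
tray("red",[0,200,60],[5,255,255],(450,175,600,300))
tray("black",[0,0,0],[180,255,75],(70,112,205,250))
```

```text
[436.20106518 -72.30786784 181.10074221]
[437.65117168 -69.70816433 181.22738266]
green [[377, 255], [282, 262], [259, 182], [356, 159]] centre z12 [441.3 -65.7  12. ] z6 [440.  -65.7   6. ] box z6 [439.2 -65.6   6. ]
red [[547, 269], [537, 295], [470, 259], [500, 181]] centre z12 [ 404.8 -254.2   12. ] z6 [ 402.8 -257.8    6. ] box z6 [ 414.5 -259.4    6. ]
black [[198, 153], [177, 247], [82, 215], [94, 118]] centre z12 [470.5  98.8  12. ] z6 [469.8 102.    6. ] box z6 [472.3 103.4   6. ]
```

Request:
carry_out --increments '[0.001,-0.003,0.12,0,0,0,-1,0.001,-0.003,0.24,0,0,0,-1,0.001,-0.003,0.32,0,0,0,-1,0.001,-0.003,0.34,0,0,0,-1,0.001,-0.003,0.349,0,0,0,-1,0.001,-0.003,0.349,0,0,0,-1,0.001,-0.003,0.349,0,0,0,-1,0.001,-0.003,0.349,0,0,0,1,0.001,-0.003,0.349,0,0,0,1,0.001,-0.003,0.349,0,0,0,1]'

```text
time: 10.35
tool_pos: [438.5, -67.9, 41.8]
tcp_rot: [180.0, -0.0, -0.0]
ft_force: [-0.1, -1.1, 0.9]
finger_gap: 76.3
grip_force: 0.0
```

Request:
carry_out --increments '[0,0,-0.13,0,0,0,1,0,0,-0.26,0,0,0,1,0,0,-0.39,0,0,0,1,0.014,-0.14,-0.395,0,0,0,1,0.014,-0.29,-0.395,0,0,0,1,0.014,-0.44,-0.395,0,0,0,1,0.014,-0.58,-0.395,0,0,0,1,0.014,-0.7,-0.395,0,0,0,1,0.014,-0.775,-0.395,0,0,0,1,0.014,-0.775,-0.395,0,0,0,1]'

```text
time: 11.6
tool_pos: [443.6, 243.9, 199.5]
tcp_rot: [-180.0, 0.0, 0.2]
ft_force: [-0.5, 0.5, 0.1]
finger_gap: 85.4
grip_force: 0.0
```

Request:
carry_out --increments '[0,0,0.12,0,0,0,1,0,0,0.24,0,0,0,1,0,0,0.34,0,0,0,1,0,0,0.392,0,0,0,1,0,0,0.392,0,0,0,1,0,0,0.392,0,0,0,-1,0,0,0.392,0,0,0,-1,0,0,0.392,0,0,0,-1,0,0,0.392,0,0,0,-1,0,0,0.392,0,0,0,-1]' --force 30

```text
time: 12.85
tool_pos: [444.7, 242.6, 43.8]
tcp_rot: [-180.0, -0.1, 0.0]
ft_force: [-0.3, 0.1, 5.0]
finger_gap: 24.6
grip_force: 29.3
```

Request:
carry_out --increments '[0,0,-0.12,0,0,0,-1,0,0,-0.24,0,0,0,-1,0.06,-0.002,-0.25,0,0,0,-1,0.16,-0.005,-0.25,0,0,0,-1,0.27,-0.01,-0.25,0,0,0,-1,0.35,-0.01,-0.25,0,0,0,-1,0.378,-0.01,-0.25,0,0,0,-1,0.378,-0.01,-0.18,0,0,0,-1,0.378,-0.01,-0.1,0,0,0,-1,0.378,-0.01,-0.05,0,0,0,-1]'

```text
time: 14.1
tool_pos: [593.4, 246.0, 60.7]
tcp_rot: [180.0, 0.2, 0.0]
ft_force: [0.1, 0.0, -0.9]
finger_gap: 24.8
grip_force: 29.5
```

Request:
carry_out --increments '[0,0,0.03,0,0,0,-1,0,0,0.046,0,0,0,-1,0,0,0.046,0,0,0,-1,0,0,0.046,0,0,0,-1,0,0,0.046,0,0,0,1,0,0,0.046,0,0,0,1,0,0,0.046,0,0,0,1,0,0,-0.1,0,0,0,1,0,0,-0.25,0,0,0,1,0,0,-0.35,0,0,0,1]'

```text
time: 15.35
tool_pos: [596.2, 246.5, 206.8]
tcp_rot: [-179.9, -0.2, -0.0]
ft_force: [-0.0, -0.7, -1.0]
finger_gap: 85.2
grip_force: 0.0
```

Request:
carry_out --increments '[-0.08,0.1,0,0,0,0,1,-0.16,0.2,0,0,0,0,1,-0.24,0.3,0,0,0,0,1,-0.3,0.37,0,0,0,0,1,-0.3,0.37,0,0,0,0,1,-0.3,0.37,0,0,0,0,1,-0.3,0.37,0,0,0,0,1,-0.3,0.37,0,0,0,0,1,-0.3,0.37,0,0,0,0,1,-0.3,0.37,0,0,0,0,1]'

```text
time: 16.6
tool_pos: [475.3, 98.4, 202.8]
tcp_rot: [180.0, 0.0, 0.0]
ft_force: [-0.3, -0.0, 0.1]
finger_gap: 85.1
grip_force: 0.0
```

Run:
```python
from h import *
w=viewer.snapshot("wrist"); s=viewer.snapshot("scene"); np.save("w3.npy",w)
print(sense()["tool_pos"])
a=np.vstack([cv2.resize(w[:,:],(560,420)),cv2.resize(s[190:350,150:430],(560,320))[:180]]); a=a
cv2.imwrite("pics/w3.png",np.hstack([cv2.resize(w,(440,330)),cv2.resize(s[160:320,150:350],(360,288)).copy()[:288] if 0 else cv2.resize(s[160:320,150:350],(360,330))])[...,::-1])
m=blob(w,[0,190,40],[6,255,255],(250,180,380,270)); print(m[1],m[2][0],cast("wrist",m[2][0],60))
m=blob(w,[0,0,0],[180,255,75],(220,140,420,300)); print(m[1],cast("wrist",m[1][0],6))
```

```text
[475.26468486  98.28693066 202.84861933]
((319.6369934082031, 231.69863891601562), (12.289320945739746, 10.065539360046387), 69.44395446777344) (318.5, 232.0) [470.5 102.   60. ]
((325.0194091796875, 219.5067596435547), (80.3643569946289, 87.6739501953125), 19.179006576538086) [469.4  96.1   6. ]
```

View pics/w3.png

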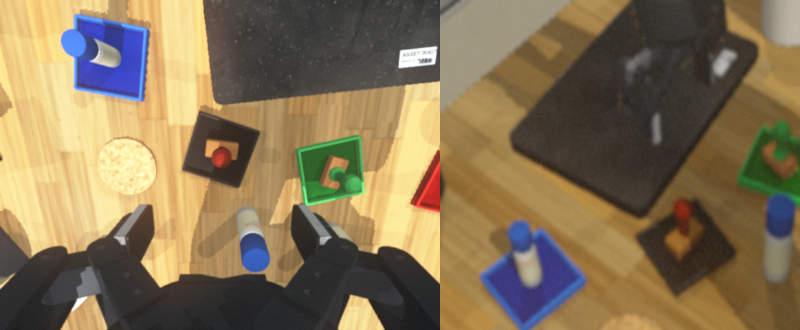

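The glue stick stands in the blue tray, crop (105,50), and the green stamp stands in the green tray, (340,172). The red bulb is at crop (221,157), centred under the gripper. I'll pick it up.

Request:
carry_out --increments '[-0.003,0,0.13,0,0,0,1,-0.003,0,0.25,0,0,0,1,-0.003,0,0.35,0,0,0,1,-0.003,0,0.404,0,0,0,1,-0.003,0,0.404,0,0,0,1,-0.003,0,0.404,0,0,0,-1,-0.003,0,0.404,0,0,0,-1,-0.003,0,0.404,0,0,0,-1,-0.003,0,0.404,0,0,0,-1,-0.003,0,0.404,0,0,0,-1]' --force 40

```text
time: 17.95
tool_pos: [474.9, 98.4, 42.2]
tcp_rot: [-180.0, -0.1, -0.0]
ft_force: [0.1, 0.9, 6.1]
finger_gap: 23.0
grip_force: 39.2
```

Request:
carry_out --increments '[0,0,-0.1,0,0,0,-1,0,0,-0.2,0,0,0,-1,-0.015,-0.07,-0.2,0,0,0,-1,-0.035,-0.17,-0.2,0,0,0,-1,-0.055,-0.27,-0.2,0,0,0,-1,-0.07,-0.34,-0.2,0,0,0,-1,-0.075,-0.36,-0.2,0,0,0,-1,-0.075,-0.36,-0.12,0,0,0,-1,-0.075,-0.36,-0.06,0,0,0,-1,-0.075,-0.36,-0.04,0,0,0,-1]'

```text
time: 19.2
tool_pos: [442.8, 240.9, 55.4]
tcp_rot: [179.9, 0.2, -0.0]
ft_force: [0.9, -0.3, 0.1]
finger_gap: 22.7
grip_force: 39.5
```

Request:
carry_out --increments '[0,0,0.03,0,0,0,-1,0,0,0.041,0,0,0,-1,0,0,0.041,0,0,0,-1,0,0,0.041,0,0,0,-1,0,0,0.041,0,0,0,1,0,0,0.041,0,0,0,1,0,0,0.041,0,0,0,1,0,0,-0.1,0,0,0,1,0,0,-0.25,0,0,0,1,0,0,-0.36,0,0,0,1]'

```text
time: 20.45
tool_pos: [444.6, 242.4, 204.3]
tcp_rot: [-179.9, -0.1, -0.0]
ft_force: [0.6, 1.0, -0.5]
finger_gap: 85.4
grip_force: 0.0
```

Request:
carry_out --increments '[-0.05,1,0,0,0,0,1,-0.05,1,0,0,0,0,1,-0.05,1,0,0,0,0,1,-0.05,1,0,0,0,0,1,-0.05,1,0,0,0,0,1,-0.05,1,0,0,0,0,1,-0.05,1,0,0,0,0,1,-0.05,1,0,0,0,0,1,-0.05,1,0,0,0,0,1,-0.05,1,0,0,0,0,1]'

```text
time: 21.7
tool_pos: [424.2, -156.7, 201.3]
tcp_rot: [-180.0, -0.0, 0.1]
ft_force: [1.0, 0.1, 0.4]
finger_gap: 85.3
grip_force: 0.0
```

Request:
carry_out --increments '[-0.012,0.1,0,0,0,0,1,-0.012,0.2,0,0,0,0,1,-0.012,0.26,0,0,0,0,1,-0.012,0.26,0,0,0,0,1,-0.012,0.26,0,0,0,0,1,-0.012,0.26,0,0,0,0,1,-0.012,0.26,0,0,0,0,1,-0.012,0.26,0,0,0,0,1,-0.012,0.26,0,0,0,0,1,-0.012,0.26,0,0,0,0,1]'

```text
time: 22.95
tool_pos: [419.2, -261.8, 201.3]
tcp_rot: [180.0, 0.0, -0.0]
ft_force: [0.4, 0.2, -0.7]
finger_gap: 85.4
grip_force: 0.0
```

Run:
```python
from h import *
w=viewer.snapshot("wrist"); s=viewer.snapshot("scene"); np.save("w4.npy",w)
print(sense()["tool_pos"])
cv2.imwrite("pics/w4.png",np.hstack([cv2.resize(w,(440,330)),cv2.resize(s[180:380,150:400],(360,330))])[...,::-1])
m=blob(w,[0,0,0],[180,255,50],(290,190,360,260)); print(m[1],m[2],cast("wrist",m[2][0],60))
m=blob(w,[0,200,60],[6,255,255],(250,140,400,300)); q=cv2.boxPoints(m[1]); print(m[1],cast("wrist",m[1][0],6))
```

```text
[ 419.21380412 -261.81450433  201.28364337]Traceback (most recent call last):
  File "<stdin>", line 5, in <module>
  File "h.py", line 13, in blob
    c=max(cs,key=cv2.contourArea); return c,cv2.minAreaRect(c),cv2.minEnclosingCircle(c)
ValueError: max() iterable argument is empty
```

View pics/w4.png

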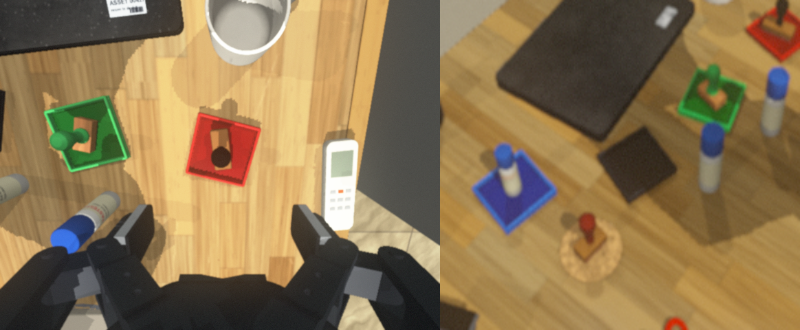

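The red stamp stands upright on the cork, right crop (590,235), and the black tray is empty. The black bulb at wrist crop (221,157) is centred under the gripper. I'll pick it up.

Request:
carry_out --increments '[0,0,0.13,0,0,0,1,0,0,0.25,0,0,0,1,0,0,0.35,0,0,0,1,0,0,0.4,0,0,0,1,0,0,0.4,0,0,0,1,0,0,0.4,0,0,0,-1,0,0,0.4,0,0,0,-1,0,0,0.4,0,0,0,-1,0,0,0.4,0,0,0,-1,0,0,0.4,0,0,0,-1]' --force 40

```text
time: 24.3
tool_pos: [419.8, -262.2, 42.2]
tcp_rot: [180.0, -0.1, -0.0]
ft_force: [-0.8, 0.3, 6.3]
finger_gap: 22.7
grip_force: 39.1
```

Run:
```python
from h import *
s=viewer.snapshot("scene")
m=blob(s,[0,0,0],[180,255,75],(245,255,318,305)); c=cv2.approxPolyN(m[0],4)[0]; print(c.tolist(),[cast("scene",p,11) for p in c],cast("scene",np.mean(c,0),9))
s=cv2.imread("pics/w4.png")
w=np.load("w4.npy"); m=blob(w,[0,180,60],[7,255,255],(250,140,400,300)); print(m[1])
```

```text
[[316, 284], [280, 302], [259, 275], [291, 255]] [array([406.6,  76. ,  11. ]), array([442.5, 161.2,  11. ]), array([526.6, 132.3,  11. ]), array([503.3,  42.6,  11. ])] [469.8 103.1   9. ]
((323.11767578125, 218.0294189453125), (92.8911361694336, 89.25310516357422), 14.03624439239502)
```

Request:
carry_out --increments '[0,0,-0.13,0,0,0,-1,0,0,-0.26,0,0,0,-1,0.01,-0.08,-0.35,0,0,0,-1,0.03,-0.2,-0.35,0,0,0,-1,0.05,-0.34,-0.35,0,0,0,-1,0.07,-0.48,-0.35,0,0,0,-1,0.09,-0.62,-0.35,0,0,0,-1,0.11,-0.76,-0.35,0,0,0,-1,0.128,-0.86,-0.35,0,0,0,-1,0.128,-0.907,-0.35,0,0,0,-1]'

```text
time: 25.6
tool_pos: [470.3, 103.3, 181.1]
tcp_rot: [-180.0, 0.0, 0.1]
ft_force: [0.8, 0.0, -0.2]
finger_gap: 22.8
grip_force: 39.5
```

Request:
carry_out --increments '[0,0,0.1,0,0,0,-1,0,0,0.22,0,0,0,-1,0,0,0.31,0,0,0,-1,0,0,0.34,0,0,0,-1,0,0,0.349,0,0,0,-1,0,0,0.349,0,0,0,-1,0,0,0.349,0,0,0,-1,0,0,0.349,0,0,0,1,0,0,0.349,0,0,0,1,0,0,0.349,0,0,0,1]'

```text
time: 26.85
tool_pos: [470.5, 101.0, 41.8]
tcp_rot: [180.0, -0.0, -0.0]
ft_force: [-0.9, 0.2, 0.1]
finger_gap: 75.7
grip_force: 0.0
```

Request:
carry_out --increments '[0,0,-0.13,0,0,0,1,0,0,-0.26,0,0,0,1,0,0,-0.35,0,0,0,1,-0.02,-0.12,-0.35,0,0,0,1,-0.05,-0.24,-0.35,0,0,0,1,-0.066,-0.352,-0.35,0,0,0,1,-0.066,-0.352,-0.35,0,0,0,1,-0.066,-0.352,-0.35,0,0,0,1,-0.066,-0.352,-0.35,0,0,0,1,-0.066,-0.352,-0.35,0,0,0,1]'

```text
time: 28.1
tool_pos: [444.3, 240.9, 181.7]
tcp_rot: [180.0, 0.0, -0.1]
ft_force: [0.0, -0.3, -1.0]
finger_gap: 84.9
grip_force: 0.0
```

Request:
carry_out --increments '[0,0,0.1,0,0,0,1,0,0,0.22,0,0,0,1,0,0,0.32,0,0,0,1,0,0,0.353,0,0,0,1,0,0,0.353,0,0,0,1,0,0,0.353,0,0,0,-1,0,0,0.353,0,0,0,-1,0,0,0.353,0,0,0,-1,0,0,0.353,0,0,0,-1,0,0,0.353,0,0,0,-1]'

```text
time: 29.35
tool_pos: [444.7, 242.2, 41.3]
tcp_rot: [-180.0, -0.1, 0.0]
ft_force: [-0.5, 1.2, 5.9]
finger_gap: 22.9
grip_force: 39.2
```

Request:
carry_out --increments '[0,0,-0.13,0,0,0,-1,0,0,-0.26,0,0,0,-1,0,0.07,-0.35,0,0,0,-1,0,0.19,-0.35,0,0,0,-1,0,0.33,-0.35,0,0,0,-1,0,0.47,-0.35,0,0,0,-1,-0.01,0.61,-0.35,0,0,0,-1,-0.02,0.75,-0.35,0,0,0,-1,-0.03,0.86,-0.35,0,0,0,-1,-0.04,0.95,-0.35,0,0,0,-1]'

```text
time: 30.6
tool_pos: [427.3, -140.0, 180.1]
tcp_rot: [-180.0, 0.0, -0.1]
ft_force: [1.2, -0.5, 0.1]
finger_gap: 23.0
grip_force: 39.5
```

Request:
carry_out --increments '[-0.01,0.08,0,0,0,0,-1,-0.02,0.18,0,0,0,0,-1,-0.03,0.27,0,0,0,0,-1,-0.033,0.312,0,0,0,0,-1,-0.033,0.312,0.02,0,0,0,-1,-0.033,0.312,0.1,0,0,0,-1,-0.033,0.312,0.18,0,0,0,-1,-0.033,0.312,0.25,0,0,0,-1,-0.033,0.312,0.28,0,0,0,-1,-0.033,0.312,0.3,0,0,0,-1]'

```text
time: 31.85
tool_pos: [415.0, -262.2, 60.1]
tcp_rot: [-180.0, 0.0, 0.0]
ft_force: [0.7, -0.2, 0.2]
finger_gap: 22.8
grip_force: 39.5
```

Request:
carry_out --increments '[0,0,0.03,0,0,0,-1,0,0,0.0465,0,0,0,-1,0,0,0.0465,0,0,0,-1,0,0,0.0465,0,0,0,-1,0,0,0.0465,0,0,0,1,0,0,0.0465,0,0,0,1,0,0,0.0465,0,0,0,1,0,0,-0.1,0,0,0,1,0,0,-0.25,0,0,0,1,0,0,-0.36,0,0,0,1]'

```text
time: 33.1
tool_pos: [415.3, -263.4, 207.5]
tcp_rot: [179.9, -0.1, -0.0]
ft_force: [0.6, -1.6, -0.1]
finger_gap: 85.1
grip_force: 0.0
```

Request:
carry_out --increments '[-0.1,0.14,0,0,0,0,1,-0.2,0.28,0,0,0,0,1,-0.3,0.42,0,0,0,0,1,-0.4,0.5,0,0,0,0,1,-0.4,0.5,0,0,0,0,1,-0.4,0.5,0,0,0,0,1,-0.4,0.5,0,0,0,0,1,-0.4,0.5,0,0,0,0,1,-0.4,0.5,0,0,0,0,1,-0.4,0.5,0,0,0,0,1]'

```text
time: 34.35
tool_pos: [255.3, -462.7, 204.6]
tcp_rot: [180.0, -0.0, 0.0]
ft_force: [0.0, -0.2, -0.3]
finger_gap: 85.5
grip_force: 0.0
```

Run:
```python
from h import *
t=viewer.snapshot("top"); s=viewer.snapshot("scene"); cv2.imwrite("pics/t5r.png",t[...,::-1])
cv2.imwrite("pics/t5.png",np.vstack([cv2.resize(t[165:325,160:480],(640,320),interpolation=cv2.INTER_CUBIC),cv2.resize(s[150:320,150:550],(640,272))])[...,::-1])
B=[105,120,50],[128,255,255]
def show(k,b,z): print(k,np.round(b[1][0],1),np.round(b[1][1],1),"->",cast("top",b[1][0],z))
show("trayblue",blob(t,*B,(165,165,235,235)),6)
show("traygreen",blob(t,[50,120,25],[80,255,255],(310,230,385,305)),6)
show("trayred",blob(t,[0,200,60],[4,255,255],(405,240,475,315)),6)
show("trayblack",blob(t,[0,0,0],[180,255,60],(232,222,300,290)),6)
```

```text
trayblue [199.1 200.5] [43.5 43.7] -> [594.3 247.5   6. ]
traygreen [346.9 268.8] [44.  44.5] -> [438.  -68.2   6. ]
trayred [441.4 278.2] [45.5 44.9] -> [ 414.1 -263.     6. ]
trayblack [266.2 255.4] [43.6 44.3] -> [470.4 101.2   6. ]
```

View pics/t5.png

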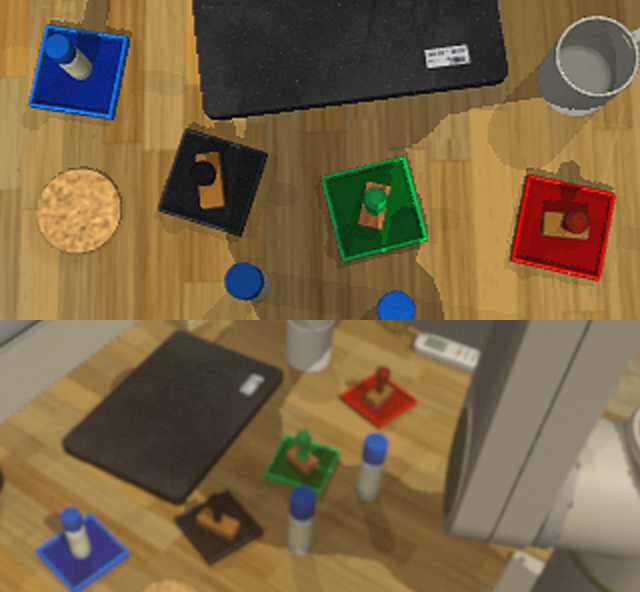

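All four stand upright in the trays of their own colour: glue stick at crop (70,58), black stamp (209,180), green (375,205), red (566,225). Each is within about 2 px of its tray's centre after allowing for height. The mug hasn't moved and the arm is clear, so I'm handing in.

```bash
python3 -c "
from h import *
for k,p,z in(('red',(448,275),63),('green',(347.5,264.5),63),('black',(262,251.5),63),('glue',(189.3,188.5),91)): print(k,cast('top',p,z))
print(order.hand_in())"
```

```text
red [ 414.5 -262.6   63. ]
green [439.6 -67.8  63. ]
black [469.6 101.3  63. ]
glue [595.2 242.2  91. ]
the job is handed in; nothing more can be done
None
```

The job is handed in at about 34 s of the 134 s allowed, with all three stamps and the glue stick upright in the trays of their own colour. By the last top view the stamps are within 2 mm of the tray centres and the glue stick about 5 mm off. The mug was not touched.

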